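Gauge both faces of an angle bracket

TASK

Check the aluminium angle bracket on the dial comparator: stand it upright on the comparator's base and push the outside of its longer leg flush against the steel bar, so that roughly the middle of that face presses the gauge's plunger in, and hold it there for a moment. Then turn the bracket and do the same with the outside of its shorter leg, and leave it standing there, flush with the bar, and let go. Leave the other things on the table where they are.

Things in the scene. Friction and masses are not known exactly. Their poses are not given: they have to be found in the camera images.
- bracket: Plain aluminium angle bracket, 0.36 kg, an L seen from above, standing 60 mm tall on its L-shaped edge. Outline 120 mm (longer leg, along body x) x 80 mm (shorter leg, along y), legs 12 mm thick. Origin: underside, middle of the 120 x 80 outline; z up. Longer leg: y -40 to -28 mm; shorter leg: x -60 to -48 mm. Mass centre near (-20, -20) mm. Starts at any yaw, left or right of the comparator.
- long_face (a point): Middle of the lower edge of the longer leg's outer face, at bracket (0, -40, 0) mm. That face is the plane y = -40 mm and faces the bracket's -y.
- short_face (a point): Middle of the lower edge of the shorter leg's outer face, at bracket (-60, 0, 0) mm. That face is the plane x = -60 mm and faces the bracket's -x.
- comparator: Dial comparator fixed to the table: dark steel base 230 (x) x 190 (y) x 10 mm, with a steel bar across it, 160 mm long in y, 16 mm thick, 18 mm high above the base, split by a 24 mm gap in its middle. Behind it a round dial, 52 mm across, 21 mm above the base. Origin: underside centre of the base, z up; +x points from the free part of the base (x -115 to +40 mm) to the bar.
- bar_face (a point): Middle of the bar's working face (in the gap, in front of the dial), at the height of the base's top: comparator (40, 0, 10) mm. The working face is the comparator's plane x = +40 mm, facing -x.
- plunger (a joint): Travel in m of the gauge's round brass plunger (12 mm across, axis 10 mm above the base's top), which looks out through the gap in the bar. 0: free, its tip 4 mm out of the bar's face; 0.004: pushed in level with that face. It is sprung lightly (0.4 N), so a bracket left against it stays.
- beaker: Bystander, to be left alone: open clear glass cup, 56 mm across, 75 mm high; origin at the centre of its underside.
- screwdriver: Bystander, to be left alone: 140 mm screwdriver lying on the table.
- tweezers: Bystander, to be left alone: steel tweezers, 120 mm long, 4 mm thick, lying flat; origin at the centre of its underside.
- white_box: Bystander, to be left alone: closed white plastic box, 100 x 150 x 35 mm; origin at the centre of its underside.
- notepad: Bystander, to be left alone: paper pad, 100 x 75 x 12 mm; origin at the centre of its underside.
- dish: Bystander, to be left alone: shallow clear plastic dish, 90 mm across, 18 mm high; origin at the centre of its underside.
- bottle: Bystander, to be left alone: amber glass bottle, 56 mm across, 130 mm high; origin at the centre of its underside.
Mind the look-alikes: they are no part of the job. What is shaped like the bracket but turquoise is not meant.

How it is judged:
By the outcome, as a careful person would: the job done as asked, in the order asked, and still so for the second after the job is handed in, with the robot touching nothing.
It also fails if it takes over 64 s, if anything falls off the work surface, if the arm or the gripper's body presses on something with over 40 N, if the wrist force passes 120 N, or if a joint passes its speed limit or range.

ROBOT

A 6-joint arm with a two-finger parallel gripper is mounted at the origin on the work surface. World frame = base frame: x ahead of the robot, y to its left, z up, the work surface at z = 0. Lengths are in m, angles in rad, forces in N, time in s.
With the tool pointing down it reaches from about 0.2 to 0.875 m from the base axis. Payload 3.4 kg.
Tool frame: the origin (TCP) lies between the finger pads; the fingertips stand 25 mm ahead of it and the grasp point (between the pads) lies 6 mm ahead of it (r.nose_length is the z of the fingertips in the tool frame, in m); z points along the fingers, y is the line along which they close (so a half turn about z gives the same grasp; the last joint's range is limited). The gripper opens to 94 mm and grips with 3 to 60 N. Pads are 16 mm wide; open, the fingers measure 119 mm over their backs; the gripper's body (75 mm by 177 mm) begins 78 mm behind the grasp point.
Start: joints at [-1.29, 0.276, 1.505, -0, 1.361, -0.121], TCP at [0.225, -0.529, 0.23] pointing down, gripper open.
Joint ranges: [-2.89, 2.89], [-0.75, 2.08], [0.22, 2.7], [-1.18, 4.32], [0.11, 2.71], [-2.7, 2.7]. Speed limits (rad/s): [2.57, 2.57, 3.14, 3.14, 3.14, 3.14].

INTERFACE

Orientations are given as a unit quaternion [w, x, y, z].
In Python, from plant import r, gripper_to, inverse_kinematics, vision, models, telemetry gives the robot as it stands. Calls block until the motion is done:
- r.move_to(position, orientation): joint-space move of the TCP to a pose.
- r.move_l(position, rot=None, vel=0.15, guard=None): straight line of the TCP; rot=None keeps the orientation; vel is the mean speed in m/s. With guard (N) it stops when the force on the tool has changed by that much, and returns True; else False.
- r.movej(angles): joint-space move.
- gripper_to(opening, f_grip=None): finger opening in m; f_grip is the grip in N (None keeps the last); returns when the fingers have stopped.
- r.hold(seconds).
- inverse_kinematics(position, orientation): joint angles nearest the present ones, or None.
- vision.snapshot(name): name is "scene" or "top" or "wrist"; returns the picture (420x560x3 uint8, red, green, blue); there is no depth.
- vision.get_calibration(name): a dict with "fx", "fy", "cx", "cy" (pixels), "position" and "orientation" of the camera in the world. Camera axes: x right, y down, z forward; pixel columns grow to the right and rows downward; lengths in m; the calibration is good to about 2 mm. A picture is of the moment at which its call begins: read the wrist's pose just before it. get_calibration takes no time and is no camera call; for the wrist camera it gives the pose at the moment of the call.
A pose or a line that the arm cannot do raises r.PlanningError and nothing moves.
- r.sign_off(): hands the job in; it is judged then, once.
Trained networks look in the newest picture that a camera, given by its name, has taken for a name from the list of things; names that differ only in an ending like _2 or _b are one class to them, and where a whole thing is asked for, a point or a joint stands for the part that bears it (a point fixed in the world has none). Each returns a list of dicts, best first, with "score" (0 to 1); they miss things now and then, are a little off and sometimes report something else, mostly with a low value. They report only what shows in the picture. A call takes as long as a camera call. They do not tell look-alikes from the thing itself.
- models.boxes_of(thing, camera): "at" ([x, y, z] in m, in world coordinates, good to about 4 mm: the middle of the surface that is visible of it).
- models.regions_of(thing, camera): "pixels" (420x560 bool, what is visible of it).
- models.mark_of(thing, camera): "at" ([x, y, z] in m, in world coordinates, good to about 4 mm: a listed point, or the origin of a listed thing).
Readings, each from a call of its own:
- telemetry.current_t(): time.
- telemetry.current_joints(): joint angles.
- telemetry.current_dq(): joint speeds.
- telemetry.current_joint_efforts(): joint torques, N m.
- telemetry.current_ee_pos(): TCP position.
- telemetry.current_tool_rot(): TCP orientation.
- telemetry.current_wrist_force(): force on the tool from outside, world axes, zero at the start.
- telemetry.current_torque(): the same for the moment, N m.
- telemetry.current_opening(): finger opening in m.
- telemetry.current_finger_force(): force on a finger pad.
Only numpy, scipy, OpenCV 4.12 (cv2) and the standard library are available. Lean on these libraries where they do the work, as an engineer would, in place of code of your own. Each camera call takes 0.05 s, during which the arm holds its last target. There are 200 camera calls.

## Working session

There is one attempt and no reset: what is moved stays moved. The work goes in short steps, each a Python script; the robot and the scene stay as the last script left them, time stands still between calls to the robot, and variables do not carry over. Pictures are saved under pics/ and viewed, at most 13 in all, crops included, and the job is handed in when it is done.

```bash
ls; mkdir -p pics; python3 - <<'E'
from plant import r, vision, models, telemetry
import cv2, numpy as np
for c in ("top","scene"):
    im=vision.snapshot(c); cv2.imwrite(f"pics/{c}0.png",im[:,:,::-1])
    k=vision.get_calibration(c); print(c,{a:np.round(b,4).tolist() for a,b in k.items()})
    for t in ("bracket","comparator","bar_face","long_face","short_face"):
        print(t,[(np.round(d["at"],3).tolist(),round(d["score"],2)) for d in models.mark_of(t,c)[:3]])
print(telemetry.current_t())
E
```

```text
pics
top {'fx': 438.1975, 'fy': 438.1975, 'cx': 279.1463, 'cy': 211.3631, 'position': [0.3994, 0.0272, 1.1984], 'orientation': [-0.0209, 0.7152, -0.6979, 0.0311]}
bracket [([0.194, 0.335, -0.0], 0.77), ([0.369, 0.385, 0.002], 0.68), ([0.467, 0.2, 0.002], 0.58)]
comparator [([0.484, -0.215, 0.002], 0.95)]
bar_face [([0.519, -0.208, 0.01], 0.71)]
long_face [([0.492, 0.225, 0.002], 0.81), ([0.393, 0.358, 0.0], 0.8), ([0.191, 0.293, 0.001], 0.75)]
short_face [([0.327, 0.35, -0.0], 0.92), ([0.133, 0.326, 0.005], 0.89), ([0.5, 0.153, -0.001], 0.88)]
scene {'fx': 415.2088, 'fy': 415.2088, 'cx': 279.5857, 'cy': 208.9091, 'position': [1.347, -0.2622, 0.9773], 'orientation': [-0.2965, 0.7551, 0.5415, -0.2208]}
bracket [([0.458, 0.198, 0.001], 0.95), ([0.372, 0.388, 0.0], 0.75), ([0.189, 0.329, 0.002], 0.59)]
comparator [([0.48, -0.216, -0.0], 0.55)]
bar_face [([0.521, -0.21, 0.01], 0.94)]
long_face [([0.397, 0.362, 0.003], 0.94), ([0.194, 0.291, -0.001], 0.6), ([0.502, 0.154, 0.003], 0.6)]
short_face [([0.505, 0.156, 0.001], 0.98), ([0.322, 0.348, 0.0], 0.68), ([0.133, 0.329, -0.002], 0.68)]
0.6
```

View pics/top0.png

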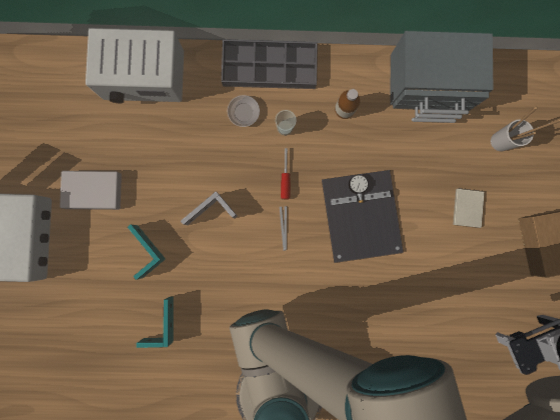

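View pics/scene0.png

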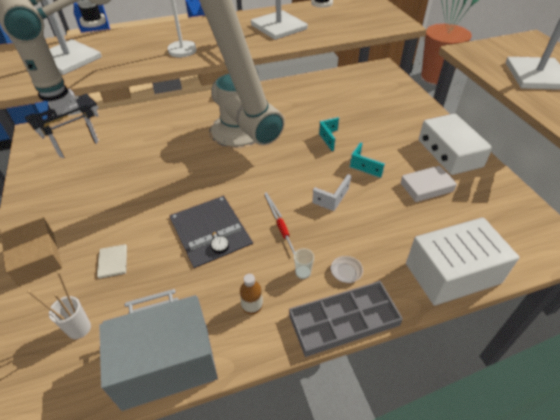

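The aluminium bracket is the grey L at top-image pixels (183,222)-(217,194)-(234,215). The turquoise ones are decoys at (145,252) and (155,325). The comparator is at (362,215), with the bar along (331,201)-(391,195). Next I'll take close wrist views of both.

```bash
cat > h.py <<'E'
from plant import r, gripper_to, inverse_kinematics, vision, models, telemetry
import cv2, numpy as np
from scipy.spatial.transform import Rotation as R
def q(yaw): return [0,np.cos(yaw/2),np.sin(yaw/2),0]   # tool down, tool x at yaw
def rot(c): w,x,y,z=c["orientation"]; return R.from_quat([x,y,z,w]).as_matrix()
def to_plane(px,c,z):
    px=np.atleast_2d(px).astype(float)
    d=np.c_[(px[:,0]-c["cx"])/c["fx"],(px[:,1]-c["cy"])/c["fy"],np.ones(len(px))]@rot(c).T
    p=np.array(c["position"]); return p+d*((z-p[2])/d[:,2])[:,None]
def to_px(P,c):
    v=(np.atleast_2d(P)-np.array(c["position"]))@rot(c)
    return np.c_[c["fx"]*v[:,0]/v[:,2]+c["cx"],c["fy"]*v[:,1]/v[:,2]+c["cy"]]
def snap(name,fn=None):
    c=vision.get_calibration(name); im=vision.snapshot(name)
    if fn: cv2.imwrite(f"pics/{fn}.png",im[:,:,::-1])
    return c,im
def marks(t,cam="wrist",n=3): return [(np.round(d["at"],4).tolist(),round(d["score"],2)) for d in models.mark_of(t,cam)[:n]]
E
python3 - <<'E'
from h import *
import pickle
c=vision.get_calibration("wrist"); p=np.array(telemetry.current_ee_pos())
w,x,y,z=telemetry.current_tool_rot(); T=R.from_quat([x,y,z,w]).as_matrix()
print("cam in tool",T.T@(np.array(c["position"])-p),"\n",T.T@rot(c), c["fx"])
for n,P in (("comp",[0.46,-0.21,0.36]),("brk",[0.44,0.2,0.36])):
    r.move_to(P,q(np.pi if False else 0.0)); 
    c,im=snap("wrist",n); d={"c":c,"im":im}
    for t in (["comparator","bar_face"] if n=="comp" else ["bracket","long_face","short_face"]): print(t,marks(t))
    d["reg"]=[g["pixels"] for g in models.regions_of("comparator" if n=="comp" else "bracket","wrist")]
    pickle.dump(d,open(n+".pkl","wb")); print(telemetry.current_t(),len(d["reg"]),telemetry.current_joints())
ims=[cv2.imread(f"pics/{n}.png") for n in ("comp","brk")]
cv2.imwrite("pics/both.png",cv2.resize(np.vstack(ims),(400,600)))
E
```

```text
cam in tool [ 0.08523323  0.00054507 -0.15461856] 
 [[-6.44570391e-04 -9.57498674e-01 -2.88436951e-01]
 [ 9.99999461e-01 -3.82536906e-04 -9.64825978e-04]
 [ 8.13481815e-04 -2.88437417e-01  9.57498404e-01]] 306.5176416886176
comparator [([0.483, -0.213, -0.0001], 0.63)]
bar_face [([0.5208, -0.2059, 0.0102], 0.76)]
2.3417 2 [-5.67363197e-01  1.23280406e-01  1.39173583e+00 -1.26745444e-04
  1.62741520e+00  1.00469900e+00]
bracket [([0.3691, 0.3879, 0.003], 0.88), ([0.1863, 0.3293, -0.0016], 0.7), ([0.4649, 0.2, 0.0041], 0.55)]
long_face [([0.192, 0.2912, 0.0004], 0.86), ([0.3952, 0.3594, -0.001], 0.83), ([0.4861, 0.2267, 0.0004], 0.73)]
short_face [([0.5045, 0.1524, -0.0029], 0.92), ([0.131, 0.3275, 0.0013], 0.8), ([0.3288, 0.3488, 0.0049], 0.62)]
4.1083 2 [ 2.80987820e-01  8.71204200e-02  1.43264592e+00 -1.17563363e-04
  1.62195123e+00  1.85326294e+00]
```

View pics/both.png

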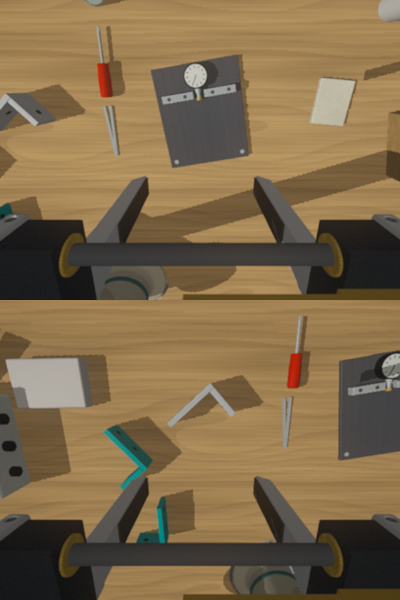

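```bash
cat >> h.py <<'E'
from scipy.optimize import minimize
L=np.array([[-60,-40],[60,-40],[60,-28],[-48,-28],[-48,40],[-60,40]])/1000.
Bq=np.array([[-115,-95],[115,-95],[115,95],[-115,95]])/1000.
def sil(pose,c,poly,zs):
    m=np.zeros((420*4,560*4),np.uint8); ca,sa=np.cos(pose[2]),np.sin(pose[2])
    xy=poly@np.array([[ca,sa],[-sa,ca]])+pose[:2]
    P=[(to_px(np.c_[xy,np.full(len(xy),z)],c)+.5)*4 for z in zs]
    for p in P: cv2.fillPoly(m,[np.round(p).astype(int)],1)
    if len(P)>1:
        n=len(poly)
        for i in range(n): cv2.fillConvexPoly(m,np.round([P[0][i],P[0][(i+1)%n],P[1][(i+1)%n],P[1][i]]).astype(int),1)
    return cv2.resize(m.astype(np.float32),(560,420),interpolation=cv2.INTER_AREA)
def fit(pose,c,mask,poly,zs):
    f=lambda p: np.abs(sil(p*[1,1,10],c,poly,zs)-mask).sum()/mask.sum()
    p=np.array(pose)/[1,1,10]
    for s in (.012,.004):
        o=minimize(f,p,method="Nelder-Mead",options=dict(initial_simplex=np.vstack([p]+[p+s*e for e in np.eye(3)]),xatol=1e-5,fatol=1e-4)); p=o.x
    return p*[1,1,10],o.fun
def draw(im,c,pose,poly,zs):
    for z in zs:
        ca,sa=np.cos(pose[2]),np.sin(pose[2]); xy=poly@np.array([[ca,sa],[-sa,ca]])+pose[:2]
        cv2.polylines(im,[np.round(to_px(np.c_[xy,np.full(len(xy),z)],c)*8).astype(int)],True,(0,0,255),1,cv2.LINE_AA,3)
E
python3 - <<'E'
from h import *
import pickle
d=pickle.load(open("comp.pkl","rb")); 
for g in d["reg"]: print("comp",g.sum(), *fit([0.484,-0.214,0.12],d["c"],g.astype(np.float32),Bq,[0,.01]) if g.sum()>3000 else "")
im1=d["im"][:,:,::-1].copy(); g=max(d["reg"],key=lambda g:g.sum()); pc,_=fit([0.484,-0.214,0.12],d["c"],g.astype(np.float32),Bq,[0,.01]); draw(im1,d["c"],pc,Bq,[0.01])
draw(im1,d["c"],pc,np.array([[.04,-.08],[.056,-.08],[.056,.08],[.04,.08]]),[.028])
d=pickle.load(open("brk.pkl","rb")); im2=d["im"][:,:,::-1].copy()
tgt=np.array([.465,.2,.03]); 
for g in d["reg"]:
    ys,xs=np.nonzero(g); print(g.sum(),xs.mean(),ys.mean())
# own mask: grey bright pixels near the thing
hsv=cv2.cvtColor(d["im"],cv2.COLOR_RGB2HSV); px=to_px(tgt,d["c"])[0]; print(px)
m=((hsv[...,1]<60)).astype(np.uint8)
n,lab,st,ce=cv2.connectedComponentsWithStats(m)
k=[i for i in range(1,n) if st[i,4]>300]; i=min(k,key=lambda i:np.hypot(*(ce[i]-px))); m=(lab==i).astype(np.float32); print(m.sum(),ce[i])
yaw0=np.arctan2(0.2-0.1535, 0.465-0.505)  # short_face -> origin is +x... 
pb,e=fit([.465,.2,yaw0],d["c"],m,L,[0,.06]); print("brk",pb,e,yaw0)
draw(im2,d["c"],pb,L,[0,.06])
cv2.imwrite("pics/fit.png",np.hstack([cv2.resize(im1[50:250,180:380],(400,400),interpolation=2),cv2.resize(im2[80:230,200:350],(400,400),interpolation=2)]))
E
```

```text
comp 16556 [ 0.48295075 -0.2125019   0.17052981] 0.012280290946364403
comp 2440
2051 180.22379327157483 212.45587518283764
1268 219.91324921135646 317.0339116719243
[280.51010042 161.89543962]
1214.0 [283.02883031 145.15815486]
brk [0.46406516 0.19879779 2.30234658] 0.061779242008924484 2.281190943675267
```

View pics/fit.png

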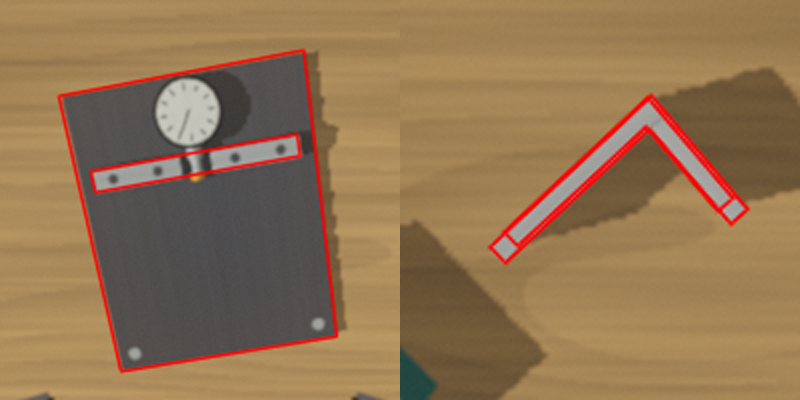

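Both fits line up well: the red outlines sit on the base and bar in the left crop and on the bracket in the right crop. Next I'll grasp the longer leg and carry the bracket over.

```bash
cat >> h.py <<'E'
C=np.array([0.48295,-0.2125,0.1705]); GX=-0.020
def cw(v): ca,sa=np.cos(C[2]),np.sin(C[2]); return np.array([ca*v[0]-sa*v[1],sa*v[0]+ca*v[1]])   # comparator vector -> world
def tcp_for(org,yaw,gx=GX,gy=-.034): return np.array(org)+np.array([np.cos(yaw)*gx-np.sin(yaw)*gy,np.sin(yaw)*gx+np.cos(yaw)*gy])
def in_comp(org,dyaw): return tcp_for(C[:2]+cw(org),C[2]+dyaw)   # tcp xy for bracket origin given in comparator frame
def st(*a): print(*a,"t",round(telemetry.current_t(),2),"p",np.round(telemetry.current_ee_pos(),4),"F",np.round(telemetry.current_wrist_force(),2),"M",np.round(telemetry.current_torque(),3),"op",round(telemetry.current_opening(),4))
E
python3 - <<'E'
from h import *
b=[0.46407,0.1988,2.3023]; g=tcp_for(b[:2],b[2])
gripper_to(0.05); r.move_to([*g,0.15],q(b[2])); r.move_l([*g,0.056],vel=.1)
gripper_to(0.0,f_grip=35); st("grip")
r.move_l([*g,0.17]); st("lift")
a=in_comp([-.03,0],np.pi/2); r.move_to([*a,0.17],q(C[2]+np.pi/2)); st("over")
r.move_l([*a,0.078],vel=.12); c,im=snap("wrist","w1"); cv2.imwrite("pics/w1.png",im[:,:,::-1])
st("low"); c,im=snap("scene","s1"); i=cv2.resize(im[150:300,120:320],(800,600)); cv2.imwrite("pics/s1.png",i[:,:,::-1])
E
```

```text
grip t 8.7 p [0.5025 0.2064 0.0561] F [-1.34 -1.31  1.22] M [-0.149  0.005  0.051] op 0.0117
lift t 9.61 p [0.5018 0.2064 0.1688] F [-0.39 -0.17 -4.03] M [ 0.026 -0.136  0.005] op 0.0114
over t 11.22 p [ 0.4906 -0.2305  0.1699] F [ 0.44  0.23 -3.64] M [-0.011 -0.16  -0.001] op 0.0117
low t 12.18 p [ 0.4911 -0.2319  0.0789] F [-0.39 -0.68 -4.49] M [-0.01  -0.061  0.011] op 0.0116
```

View pics/s1.png

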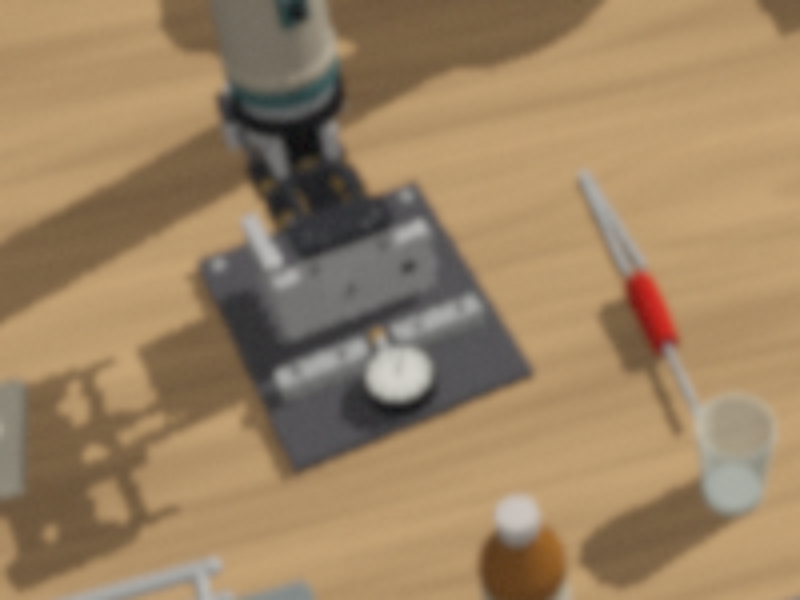

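View pics/w1.png

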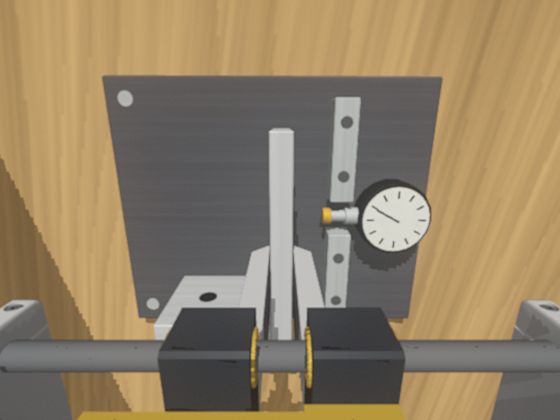

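The bracket is held upright on the longer leg, its outer face parallel to the bar and the plunger (wrist pixel (335,216)) about level with its middle. Now set it down, release slightly and push it flush with the inner finger.

```bash
python3 - <<'E'
from h import *
def seg(x): return in_comp([x,0],np.pi/2)
r.move_l([*seg(-.008),0.0725],vel=.06); st("near")
print(r.move_l([*seg(-.008),0.060],vel=.015,guard=3)); st("down")
gripper_to(0.024); z=telemetry.current_ee_pos()[2]-.005
r.move_l([*seg(-.008),z],vel=.04); r.hold(.2); st("open")
print(r.move_l([*seg(.014),z],vel=.015,guard=3.5)); st("push")
r.hold(1.0); st("held")
c,im=snap("wrist","w2"); cv2.imwrite("pics/w2.png",im[:,:,::-1])
print(marks("long_face"),"target",C[:2]+cw([.04,0])); models
v,im=snap("scene"); i=cv2.resize(im[180:280,150:280],(780,600),interpolation=2); cv2.imwrite("pics/s2.png",i[:,:,::-1])
E
```

```text
near t 12.76 p [ 0.5121 -0.2276  0.0722] F [-0.16 -0.22 -4.52] M [-0.06  -0.131  0.027] op 0.0117
True
down t 13.28 p [ 0.5119 -0.2279  0.0661] F [0.32 0.3  5.04] M [-0.021  0.006  0.007] op 0.0121
open t 14.19 p [ 0.512  -0.2278  0.0594] F [-0.07 -0.35  0.  ] M [-0.041 -0.116 -0.024] op 0.0239
True
push t 14.88 p [ 0.5177 -0.2265  0.0589] F [ 0.25  0.38 -0.23] M [-0.053 -0.145 -0.006] op 0.0244
held t 15.88 p [ 0.5174 -0.2264  0.0587] F [ 0.83 -0.02  0.23] M [-0.006 -0.121  0.033] op 0.0237
[] target [ 0.52237  -0.205713]
```

View pics/w2.png

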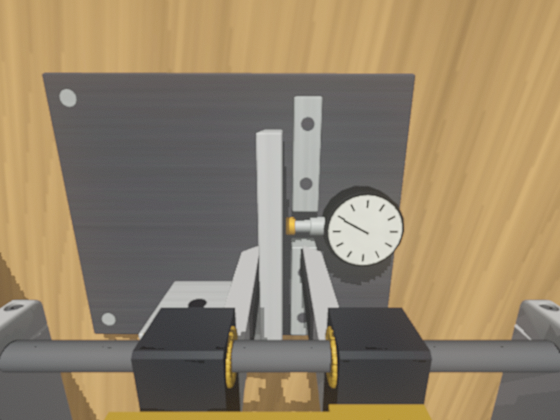

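The guard tripped on the finger's first touch: there is still a gap between the leg (column 283) and the bar (column 295). Push on with a higher guard.

```bash
python3 - <<'E'
from h import *
def seg(x): return in_comp([x,0],np.pi/2)
z=0.059
for k in range(4):
    h=r.move_l([*seg(.016),z],vel=.012,guard=6); p=np.array(telemetry.current_ee_pos()[:2]); 
    s=(p-seg(0))@cw([1,0]); st(h,round(s,4))
    r.hold(.15); f=np.array(telemetry.current_wrist_force()[:2])@cw([1,0]); print(f)
    if f<-3.5 or not h: break
r.hold(1.0); st("held")
c,im=snap("wrist","w3"); cv2.imwrite("pics/w3.png",im[:,:,::-1])
E
```

```text
True 0.0017 t 16.75 p [ 0.5213 -0.2252  0.0582] F [ 1.38  0.95 -0.07] M [-0.026 -0.075  0.004] op 0.0241
-0.13896162594514658
True 0.004 t 17.57 p [ 0.5236 -0.2243  0.0577] F [-1.41 -1.25  1.21] M [-0.151  0.185 -0.   ] op 0.024
-0.30594729319719133
True 0.0042 t 18.25 p [ 0.5237 -0.2235  0.057 ] F [-1.93 -0.37  2.24] M [-0.16   0.198  0.054] op 0.024
-1.2789058287928592
True 0.0045 t 18.94 p [ 0.5238 -0.2229  0.0564] F [-1.39 -1.32  1.75] M [-0.133  0.112 -0.004] op 0.0239
-1.796814284359654
held t 20.09 p [ 0.5231 -0.2228  0.0561] F [-1.09 -1.55  0.53] M [-0.198  0.13   0.03 ] op 0.0243
```

View pics/w3.png

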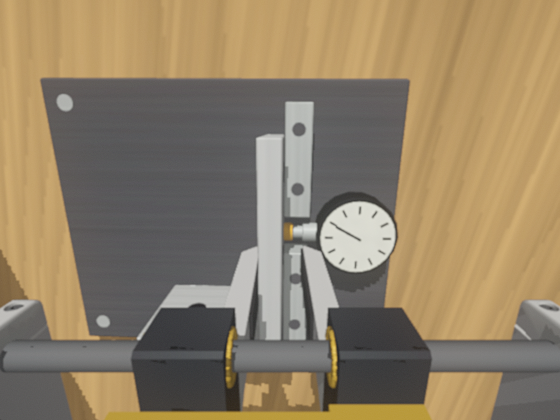

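```bash
cat >> h.py <<'E'
def poly_draw(fn,src,c,off=(0,0)):
    pass
E
python3 - <<'E'
from h import *
c=vision.get_calibration("wrist"); im=cv2.imread("pics/w3.png")
g=cv2.cvtColor(im,cv2.COLOR_BGR2GRAY).astype(int)
for row in (150,170,190,205,225): print(row,list(zip(range(254,318,1),g[row,254:318])))
E
```

```text
150 [(254, np.int64(92)), (255, np.int64(109)), (256, np.int64(158)), (257, np.int64(188)), (258, np.int64(198)), (259, np.int64(198)), (260, np.int64(198)), (261, np.int64(198)), (262, np.int64(198)), (263, np.int64(198)), (264, np.int64(198)), (265, np.int64(197)), (266, np.int64(195)), (267, np.int64(194)), (268, np.int64(193)), (269, np.int64(194)), (270, np.int64(194)), (271, np.int64(195)), (272, np.int64(195)), (273, np.int64(196)), (274, np.int64(195)), (275, np.int64(194)), (276, np.int64(196)), (277, np.int64(197)), (278, np.int64(195)), (279, np.int64(197)), (280, np.int64(190)), (281, np.int64(172)), (282, np.int64(137)), (283, np.int64(102)), (284, np.int64(104)), (285, np.int64(148)), (286, np.int64(178)), (287, np.int64(185)), (288, np.int64(185)), (289, np.int64(184)), (290, np.int64(186)), (291, np.int64(187)), (292, np.int64(187)), (293, np.int64(186)), (294, np.int64(186)), (295, np.int64(185)), (296, np.int64(183)), (297, np.int64(183)), (298, np.int64(182)), (299, np.int64(182)), (300, np.int64(184)), (301, np.int64(184)), (302, np.int64(185)), (303, np.int64(184
[... 5224 characters left out ...]
(286, np.int64(110)), (287, np.int64(108)), (288, np.int64(106)), (289, np.int64(114)), (290, np.int64(144)), (291, np.int64(161)), (292, np.int64(142)), (293, np.int64(105)), (294, np.int64(89)), (295, np.int64(90)), (296, np.int64(95)), (297, np.int64(122)), (298, np.int64(136)), (299, np.int64(129)), (300, np.int64(124)), (301, np.int64(124)), (302, np.int64(151)), (303, np.int64(186)), (304, np.int64(202)), (305, np.int64(204)), (306, np.int64(202)), (307, np.int64(202)), (308, np.int64(201)), (309, np.int64(202)), (310, np.int64(202)), (311, np.int64(202)), (312, np.int64(202)), (313, np.int64(202)), (314, np.int64(204)), (315, np.int64(202)), (316, np.int64(173)), (317, np.int64(105))]
```

```bash
python3 - <<'E'
from h import *
c=vision.get_calibration("wrist")
def comp(px,z): 
    w=to_plane(px,c,z)[:,:2]-C[:2]; return np.round(np.c_[w@cw([1,0]),w@cw([0,1])]*1000,1)
print("leg",comp([[282.4,150],[282.2,170],[281.9,190],[281.7,205],[281.6,225]],.070).tolist())
print("leg in",comp([[256,150],[256.3,170],[256.6,190],[256.6,225]],.070).tolist())
print("bar rear",comp([[311.4,150],[311.1,170],[310.3,190],[309.7,205]],.028).tolist())
print("bar front",comp([[285,150]],.028).tolist())
E
```

```text
leg [[39.4, 54.7], [39.4, 45.7], [39.3, 36.2], [39.2, 29.0], [39.2, 18.9]]
leg in [[27.4, 54.7], [27.3, 45.5], [27.3, 36.1], [27.0, 18.7]]
bar rear [[55.1, 51.8], [55.3, 40.1], [55.2, 27.9], [55.1, 18.5]]
bar front [[39.6, 51.7]]
```

Projecting the edges puts the longer leg's outer face at comparator x = 39.3 mm and the bar's front at 39.2 mm. It is parallel and centred to within about 1 mm, so the first check is done, with a 1 s hold. Now regrip, turn, and place the shorter leg.

```bash
sed -i '/^def poly_draw/,$d' h.py; sed -i 's/^C=.*; GX/C=np.array([0.48216,-0.21264,0.1705]); GX/' h.py; python3 - <<'E'
from h import *
a=in_comp([0,0],np.pi/2); p=telemetry.current_ee_pos()
r.move_l([*a,0.0665],vel=.04); st("c")
gripper_to(0.0,f_grip=35); st("grip")
b=in_comp([-.004,0],np.pi/2); r.move_l([*b,.0685],vel=.05); 
b=in_comp([-.03,0],np.pi/2); r.move_l([*b,.12]); st("up")
s=lambda x: in_comp([x,0],np.pi)
r.move_to([*s(-.032),.12],q(C[2]+np.pi)); st("turned")
r.move_l([*s(-.032),.073],vel=.1); print(r.move_l([*s(-.032),.060],vel=.015,guard=3)); st("down")
z=telemetry.current_ee_pos()[2]
print(r.move_l([*s(-.0205),z+.0005],vel=.03,guard=10)); st("fwd")
gripper_to(0.03); st("open")
p=telemetry.current_ee_pos(); r.move_l([p[0],p[1],.14]); 
gripper_to(0.0); st("raised")
v=C[:2]+cw([-.025,-.002]); r.move_l([*v,.14]); 
c,im=snap("wrist","w4"); cv2.imwrite("pics/w4.png",im[:,:,::-1]); import pickle; pickle.dump(c,open("w4.pkl","wb"))
E
```

```text
c t 20.58 p [ 0.5194 -0.2267  0.067 ] F [ 0.43 -0.2   0.21] M [-0.099 -0.102 -0.002] op 0.0239
grip t 20.93 p [ 0.5191 -0.2265  0.0665] F [-1.    0.05  1.28] M [-0.043 -0.115  0.039] op 0.0114
up t 21.72 p [ 0.4896 -0.2316  0.12  ] F [ 0.32 -0.36 -3.21] M [-0.026 -0.178  0.005] op 0.012
turned t 23.07 p [ 0.4645 -0.1811  0.1195] F [-0.75 -0.04 -4.08] M [ 0.148 -0.124 -0.031] op 0.0119
True
down t 24.22 p [ 0.4651 -0.1811  0.0667] F [2.21 1.26 1.6 ] M [ 0.125 -0.131  0.039] op 0.0117
False
fwd t 24.78 p [ 0.4757 -0.1787  0.0667] F [ 0.    0.03 -3.51] M [ 0.196  0.055 -0.057] op 0.0116
open t 25.29 p [ 0.4761 -0.1794  0.0675] F [-0.22 -0.15 -0.28] M [ 0.029 -0.113 -0.038] op 0.0301
raised t 26.54 p [ 0.4761 -0.1794  0.1399] F [ 0.76 -0.38  0.52] M [-0.001 -0.124  0.034] op 0.0006
```

View pics/w4.png

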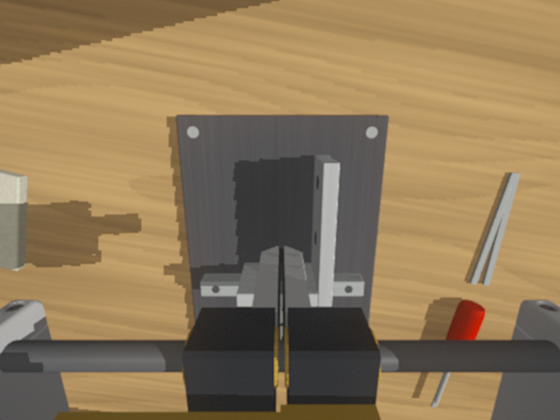

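The bracket stands with its shorter leg near the bar, the longer leg at column 325, and the closed fingers (column 282) above its inside corner. Now a low push on the inside of the shorter leg to seat it.

```bash
python3 - <<'E'
from h import *
v=lambda x,y=-.002: C[:2]+cw([x,y])
r.move_l([*v(-.025),.044],vel=.12); r.move_l([*v(.010),.044],vel=.06,guard=8); st("pre")
for k in range(3):
    h=r.move_l([*v(.030),.044],vel=.012,guard=8); p=np.array(telemetry.current_ee_pos()[:2])-C[:2]; st(h,round(p@cw([1,0]),4))
    r.hold(.2); f=np.array(telemetry.current_wrist_force()[:2])@cw([1,0]); print(f)
    if f<-3 or not h: break
r.hold(1.0); st("held")
c,im=snap("top"); i=cv2.resize(im[160:270,310:420],(600,600),interpolation=2); cv2.imwrite("pics/t5.png",i[:,:,::-1])
E
```

```text
pre t 28.72 p [ 0.4921 -0.2127  0.0438] F [-0.76  0.37 -0.35] M [ 0.089 -0.147 -0.   ] op 0.0005
True 0.0174 t 29.62 p [ 0.4996 -0.2114  0.0437] F [ 0.6  -0.26 -0.18] M [ 0.092 -0.126 -0.041] op 0.0007
0.1577753496260418
True 0.0173 t 30.28 p [ 0.4994 -0.2109  0.0431] F [0.25 0.11 0.63] M [ 0.08  -0.062 -0.026] op 0.0003
-0.6052624850711205
True 0.0171 t 30.98 p [ 0.4991 -0.2104  0.0426] F [-1.17 -1.6   1.07] M [-0.026  0.051  0.012] op 0.0001
-0.660846977416638
held t 32.17 p [ 0.4988 -0.2101  0.0423] F [0.17 0.19 0.29] M [ 0.055 -0.119  0.035] op 0.0005
```

```bash
python3 - <<'E'
from h import *
import pickle
v=lambda x,y=-.002: C[:2]+cw([x,y])
p=telemetry.current_ee_pos(); r.move_l([*(np.array(p[:2])+cw([-.02,-.002])),.045],vel=.08)
p=telemetry.current_ee_pos(); r.move_l([p[0],p[1],.17])
r.move_to([*v(.03,-.07),.17],q(C[2]+np.pi/2)); c,im=snap("wrist","w6"); pickle.dump(c,open("w6.pkl","wb")); st()
E
```

```text
t 35.02 p [ 0.5234 -0.2763  0.1697] F [ 0.47  0.46 -0.58] M [-0.021 -0.072 -0.074] op 0.0002
```

View pics/w6.png

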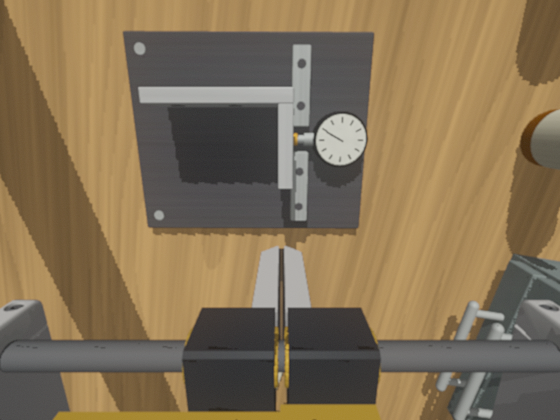

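```bash
python3 - <<'E'
from h import *
import pickle
c=pickle.load(open("w6.pkl","rb")); g=cv2.cvtColor(cv2.imread("pics/w6.png"),cv2.COLOR_BGR2GRAY).astype(float)
def comp(px,z):
    w=to_plane(px,c,z)[:,:2]-C[:2]; return np.c_[w@cw([1,0]),w@cw([0,1])]*1000
def edge(row,lo,hi,up):
    d=np.diff(g[row,lo:hi])*(1 if up else -1); k=np.clip(d,0,None); i=d.argmax(); s=slice(max(i-1,0),i+2); return lo+.5+(k[s]*np.arange(len(d))[s]).sum()/k[s].sum()
for name,rows,lo,hi,up,z in (("short inner",range(112,185,8),268,288,True,.07),("bar rear A",range(55,105,10),302,322,False,.028),("bar rear B",range(170,215,10),300,316,False,.028),("short outer in gap",range(130,150,4),286,296,False,.07),):
    P=comp([[edge(y,lo,hi,up),y] for y in rows],z); f=np.polyfit(P[:,1],P[:,0],1); print(name,"x at y=0 %.2f slope %.4f sd %.2f"%(f[1],f[0],(P[:,0]-np.polyval(f,P[:,1])).std()))
print("long leg outer/short leg end y", comp([[210,87.5],[285,188.5]],.07).round(1).tolist())
E
```

```text
short inner x at y=0 27.63 slope 0.0020 sd 0.03
bar rear A x at y=0 55.86 slope 0.0050 sd 0.10
bar rear B x at y=0 56.15 slope 0.0064 sd 0.14
short outer in gap x at y=0 39.63 slope -0.0253 sd 0.28
long leg outer/short leg end y [[-24.3, 39.8], [33.8, -39.5]]
```

The shorter face measures 39.6 mm against 39.9 mm for the bar, within measuring error, and it is centred (y ±39.6). I'll make one firmer seating push to be sure and then re-measure.

```bash
python3 - <<'E'
from h import *
import pickle
v=lambda x,y=-.004: C[:2]+cw([x,y])
r.move_to([*v(-.015),.14],q(C[2]+np.pi)); r.move_l([*v(-.015),.046],vel=.12); r.move_l([*v(.012),.046],vel=.06,guard=8); st("pre")
h=r.move_l([*v(.028),.046],vel=.015,guard=15); p=np.array(telemetry.current_ee_pos()[:2])-C[:2]; st(h,round(p@cw([1,0]),4)); r.hold(.4)
p=telemetry.current_ee_pos(); r.move_l([*(np.array(p[:2])+cw([-.02,0])),.046],vel=.08)
p=telemetry.current_ee_pos(); r.move_l([p[0],p[1],.17])
r.move_to([*v(.03,-.07),.17],q(C[2]+np.pi/2)); r.hold(.3); c,im=snap("wrist","w7"); st()
g=cv2.cvtColor(im,cv2.COLOR_RGB2GRAY).astype(float)
def comp(px,z):
    w=to_plane(px,c,z)[:,:2]-C[:2]; return np.c_[w@cw([1,0]),w@cw([0,1])]*1000
def edge(row,lo,hi,up):
    d=np.diff(g[row,lo:hi])*(1 if up else -1); k=np.clip(d,0,None); i=d.argmax(); s=slice(max(i-1,0),i+2); return lo+.5+(k[s]*np.arange(len(d))[s]).sum()/k[s].sum()
for name,rows,lo,hi,up,z in (("short inner",range(112,185,8),268,288,True,.07),("bar rear A",range(55,105,10),302,322,False,.028),("bar rear B",range(170,215,10),300,316,False,.028)):
    P=comp([[edge(y,lo,hi,up),y] for y in rows],z); f=np.polyfit(P[:,1],P[:,0],1); print(name,"x at y=0 %.2f slope %.4f sd %.2f"%(f[1],f[0],(P[:,0]-np.polyval(f,P[:,1])).std()))
E
```

```text
pre t 37.92 p [ 0.4947 -0.2143  0.0459] F [-0.4  -0.29  0.35] M [ 0.081 -0.115  0.01 ] op 0.0005
True 0.0174 t 38.62 p [ 0.4999 -0.2133  0.0457] F [-1.04 -0.97  0.74] M [-0.037 -0.053  0.033] op 0.001
t 42.1 p [ 0.5236 -0.2765  0.1701] F [ 0.4   0.5  -0.25] M [-0.028 -0.102 -0.008] op 0.0005
short inner x at y=0 27.91 slope 0.0019 sd 0.03
bar rear A x at y=0 55.93 slope 0.0044 sd 0.15
bar rear B x at y=0 55.61 slope -0.0026 sd 0.17
```

View pics/w7.png

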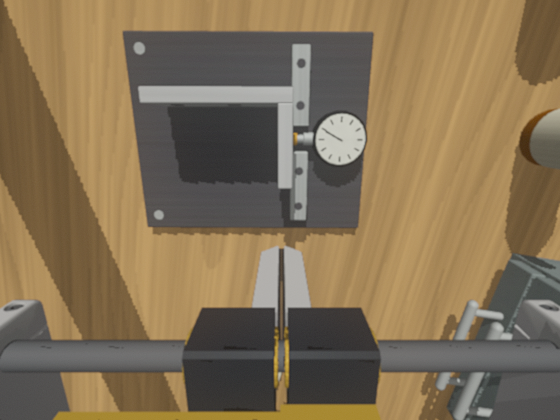

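The firmer push stopped at the same place. The face now measures 39.9 mm against 39.8 mm for the bar, parallel and centred on the plunger, and the gripper is clear. Handing in.

```bash
python3 -c "
from h import *
print(r.sign_off(), telemetry.current_t())"
```

```text
the job is handed in; nothing more can be done
the job is handed in; nothing more can be done
```

The job is handed in at about 42 s: the longer leg was held flush on the bar for about 1 s, then the bracket was turned and left standing with its shorter leg flush and centred on the plunger. Camera measurements put both faces within about 0.1 mm of the bar, but the plunger's travel was not read directly.

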